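# Open the recipe book flat on the worktop

### The arm

A 6-joint arm with a two-finger parallel gripper is mounted at the origin on a cart in front of the work surface, level with it; the furniture and walls round the work are solid. World frame = base frame: x ahead of the robot, y to its left, z up, the work surface at z = 0. Lengths are in m, angles in rad, forces in N, time in s.
With the tool pointing down it reaches from about 0.35 to 0.875 m from the base axis. Payload 15.5 kg.
Tool frame: the origin (TCP) lies midway between the tips of the shut fingers; the grasp point (between the pads) lies 19 mm behind it; z points along the fingers, y is the line along which they close (so a half turn about z gives the same grasp; the last joint's range is limited). The gripper opens to 85 mm and grips with 20 to 120 N. Pads are 22 mm wide; open, the fingers measure 114 mm over their backs; the gripper's body (76 mm by 85 mm) begins 54 mm behind the grasp point. The pads swing forward as they close: fully open they stand 13 mm farther back than shut.
Start: joints at [-0.096, 0.494, 1.345, -0, 1.302, -0.096], TCP at [0.625, 0, 0.231] pointing down, gripper open.
Joint ranges: [-2.91, 2.91], [-0.82, 2.16], [0.22, 2.67], [-1.22, 4.37], [0.12, 2.79], [-3.08, 3.08]. Speed limits (rad/s): [1.89, 1.89, 2.57, 3.01, 3.01, 3.01].

### API

Orientations are given as a unit quaternion [x, y, z, w].
In Python, from cell import readout, vision, manip gives the robot as it stands. The module is installed in compiled form; this text tells all that it offers.
- The arm moves only by the tool move_arm, never from a script. Its argument "motion" is text: rows parted by semicolons, each of 5 numbers parted by spaces: the shift along the world's x, y, z as a fraction of full scale, then the turn about the world's z as a fraction of full scale, then the closure, from -1 (fully open) to 1 (shut). In form: dx dy dz yaw claw; .... A call has 1 to 10 rows; each row shifts and turns the commanded pose from where the row before left it; what a row does not reach is not made up. Full scale, the value 1, is 0.02 m for a shift and 5 degrees for a turn. A row lasts 1/12 s, in which the tool goes at most 41.7 mm and 7.16 degrees, less where a joint would pass 70% of its speed; a pose out of reach is approached as far as the arm can. A call with a number of a shift or a turn outside -1 to 1 is refused whole. A call with a gripper value outside its range is refused whole. The fingers move at their own pace and stop on an object; the grip force is fixed at half the most. Time passes only in rows, so rows that do not move let the fingers close. It gives the time, the measured TCP pose, the force, the opening and the grip force at its end, in the units of the state.
- readout.read_state(): the state, without advancing time (a new reading comes with each control period).
- vision.capture(name): name is "scene" or "side" or "wrist"; returns the picture (480x640x3 uint8, red, green, blue); there is no depth.
- vision.calibration(name): a dict with "K" (3x3 intrinsics, pixels), "cam_to_world" (4x4, takes a point from camera to world coordinates); the wrist camera has in their place "hand_eye" (4x4, takes a point from camera to tool coordinates, whose origin is the TCP and whose axes are the flange's). Camera axes: x right, y up, looking along -z (the intrinsics and any distortion apply to the point x, -y, -z); pixel columns grow to the right and rows downward; lengths in m; the calibration is good to about 2 mm. A picture is of the moment at which its call begins: read the wrist's pose just before it. calibration takes no time and is no camera call.
- manip.sign_off(): hands the job in; it is judged then, once.
The state is a dict: "t": time; "joint_positions": joint angles; "qvel": joint speeds; "joint_efforts": joint torques, N m; "tcp_pos": TCP position; "ee_rot": TCP orientation; "wrist_force": force on the tool from outside, world axes, zero at the start; "wrist_torque": the same for the moment, N m; "finger_gap": finger opening in m; "gripper_force": force on a finger pad.
Only numpy, scipy, OpenCV 4.12 (cv2) and the standard library are available. Lean on these libraries where they do the work, as an engineer would, in place of code of your own. Each camera call takes 0.05 s, during which the arm holds its last target. There are 200 camera calls.

### The job

Open the recipe book for the cook: turn its front cover over the wire spine so that it lies flat on the worktop on the other side. First slide the flat tin aside, well clear of where the cover will come down, so that the cover never touches it; then, with a fingertip against the tan tab, tip the cover up and over. Only push, and gently, never pinch or pick up: the tin stays flat on the worktop, the book stays down and roughly where it is, and the mug, jar and canister behind are left alone.

Things in the scene. Friction and masses are not known exactly. Their poses are not given: they have to be found in the camera images.
- book: Closed recipe book lying loose on the worktop, about 1 kg, 40 mm thick, dark teal boards, wire-bound along its left edge. Axes: x along the wire (away from the robot at yaw 0), y to the left, away from the pages, z up. Origin: on the worktop under the wire's axis, mid-length. Boards x -108 to 108, y -165 to -3 mm, 4 mm thick (back z 0 to 4, closed cover z 36 to 40). Pages: y -150 to -12.
- wire_axis (a point): On the axis about which the cover turns, at mid-length: 20 mm above the book's origin; the axis runs along the book's x. The steel wire loops fill 20 mm all round it.
- cover_rest (a point): Fixed to the book: centre of the worktop area where the cover comes down, at (0, 84, 0) mm in the book's axes. Open, the cover covers x -108 to 108, y 3 to 165 mm, and its tab (x -53 to -7) reaches y 183. This area must be clear.
- cover (a joint): Front cover's angle: 0 closed on the pages, 1.57 upright, 3.14 open and flat on the worktop on the +y side of the wire. It weighs 0.14 kg and turns freely with slight damping: left alone it falls shut below about 1.37 rad and falls open beyond it. About 0.8 N upwards at the tab lifts it.
- cover_tab (a point): Middle of the outer edge of the cover's tan thumb tab (46 mm along the spine, 4 mm thick, 18 mm beyond the cover's edge). Closed, it is at (-30, -183, 38) mm in the book's axes; the space outside and under it is free down to the worktop, and inwards 18 mm to the back board (4 mm high) and 33 mm to the pages. It turns with the cover, 184 mm from the wire's axis.
- tin: Flat loose food tin with rounded corners, dark blue lid and tan sides, 63 x 105 mm and 25 mm high, 0.1 to 0.2 kg; origin at the middle of its underside, long side along its y. It lies on the worktop in the area where the cover will come down, its nearest side at least 35 mm from the wire; it slides when pushed.
- spotted_mug: Loose white mug with grey-blue spots, 92 x 127 x 93 mm high, standing at the back; leave alone. Origin under its middle.
- gold_jar: Loose small spice jar with a gold cap, 42 mm across, 96 mm high, standing at the back; leave alone. Origin under its middle.
- white_canister: Loose white canister with painted tulips, 92 mm across, 89 mm high, standing at the back; leave alone. Origin under its middle.
Mind the look-alikes: they are no part of the job. Of the things like the tin, leave any that is green; of the rest the larger one is meant.

How it is judged:
By the outcome, as a careful person would: the job done as asked, in the order asked, and still so for the second after the job is handed in, with the robot touching nothing.
It also fails if it takes over 58 s, if anything falls off the work surface, if the arm or the gripper's body presses on something with over 40 N, if the wrist force passes 120 N, or if a joint passes its speed limit or range.

## Working session

There is one attempt and no reset: what is moved stays moved. The work goes in short steps, Python scripts to look and compute and a tool call to move; the robot and the scene stay as the last step left them, time stands still between calls to the robot, and variables do not carry over. Pictures are saved under pics/ and viewed, at most 10 in all, crops included, and the job is handed in when it is done.

Besides the shell and the picture viewer there is one more tool, called after ">>>" as name(argument=value, ...) on one line, values as JSON. move_arm: Moves the arm, as the interface text tells. Shift numbers are shares of 0.02 m and turn numbers shares of 5 degrees, none past 1 either way. Its arguments: {"type":"object","properties":{"motion":{"type":"string"}},"required":["motion"]}

```bash
mkdir -p pics && cat > h.py <<'E'
import numpy as np, cv2
from cell import readout, vision, manip
def cap(n,f):
    im=vision.capture(n); cv2.imwrite('pics/'+f,cv2.cvtColor(im,cv2.COLOR_RGB2BGR)); return im
def ray(n,u,v,z=0.0):
    c=vision.calibration(n);K=np.array(c['K']);T=np.array(c['cam_to_world'])
    d=np.linalg.inv(K)@[u,v,1]; d=T[:3,:3]@[d[0],-d[1],-d[2]]; o=T[:3,3]
    return o+d*(z-o[2])/d[2]
def proj(n,p):
    c=vision.calibration(n);K=np.array(c['K']);T=np.linalg.inv(np.array(c['cam_to_world']))
    q=T[:3,:3]@p+T[:3,3]; w=K@[q[0],-q[1],-q[2]]; return w[:2]/w[2]
E
python3 - <<'E'
from h import *
for n in("scene","side"):
    cap(n,n+"0.png"); c=vision.calibration(n); print({k:(np.round(v,3).tolist() if not isinstance(v,str) else v) for k,v in c.items()})
print(readout.read_state())
E
```

```text
{'K': [[570.378, 0.0, 320.507], [0.0, 570.378, 231.596], [0.0, 0.0, 1.0]], 'cam_to_world': [[0.866, 0.344, -0.363, 0.137], [-0.499, 0.617, -0.609, -0.58], [0.014, 0.708, 0.706, 0.844], [0.0, 0.0, 0.0, 1.0]]}
{'K': [[478.969, 0.0, 316.758], [0.0, 478.969, 239.149], [0.0, 0.0, 1.0]], 'cam_to_world': [[0.911, 0.258, -0.321, 0.184], [-0.411, 0.526, -0.745, -0.711], [-0.023, 0.81, 0.585, 0.703], [0.0, 0.0, 0.0, 1.0]]}
{'t': 0.1, 'joint_positions': array([-9.55009122e-02,  4.94108839e-01,  1.34606694e+00, -3.93585173e-06,
        1.30246276e+00, -9.54741818e-02]), 'qvel': array([ 0.00083965, -0.00160708, -0.00158275, -0.00023592,  0.00040077,
        0.00162794]), 'joint_efforts': array([ 1.84837576e-03, -8.83585095e+01, -3.84566367e+01, -1.63215273e-04,
        5.08969635e-03, -3.09245672e-05]), 'tcp_pos': array([6.24689569e-01, 3.10892635e-05, 2.30768213e-01]), 'ee_rot': array([ 7.07115765e-01,  7.07097603e-01, -3.34300720e-04, -4.02140864e-04]), 'wrist_force': array([ 0.60261901, -0.52675536, -0.03672364]), 'wrist_torque': array([-0.00862249,  0.04997191, -0.00414782]), 'gripper_force': 0.0, 'finger_gap': 0.08512537014160812}
```

View pics/scene0.png

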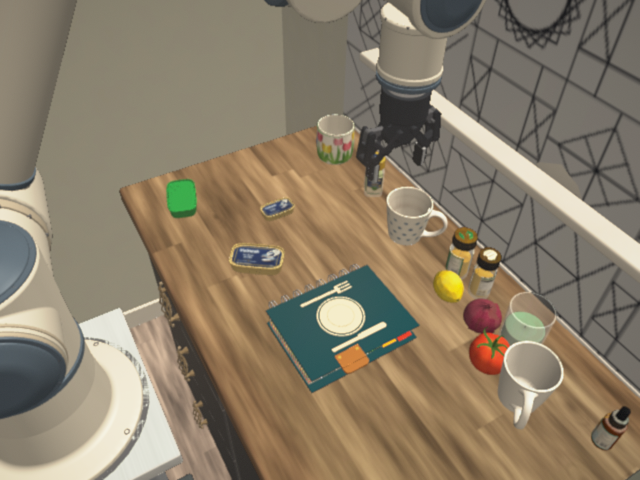

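View pics/side0.png

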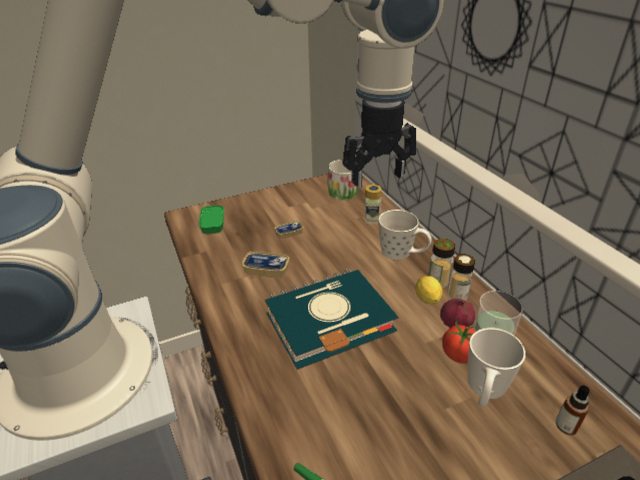

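Scene view: large blue tin at (257,256), small blue tin at (277,208), green tin at (181,198). The book is at about (342,325), with its wire on the upper-left side from (272,303) to (355,268) and its tab at about (352,358). The side view agrees: large tin at (265,261), small at (288,228), green at (212,218). I choose the large blue tin; I'll measure it and check it in a crop.

```bash
cat > m.py <<'E'
from h import *
def hull(m,box):
    x0,y0,x1,y1=box; k=np.zeros_like(m); k[y0:y1,x0:x1]=m[y0:y1,x0:x1]
    cs,_=cv2.findContours(k,cv2.RETR_EXTERNAL,cv2.CHAIN_APPROX_NONE)
    return max(cs,key=cv2.contourArea)[:,0,:].astype(float)
def rect(n,c,z):
    P=np.array([ray(n,u,v,z)[:2] for u,v in c]); r=cv2.minAreaRect((P*1000).astype(np.float32))
    return np.round(r[0],1),np.round(r[1],1),round(r[2],1),np.round(cv2.boxPoints(r),0).tolist()
E
python3 - <<'E'
from m import *
B={"scene":dict(book=(255,255,430,395),big=(222,238,290,278),small=(255,195,300,222),green=(155,170,210,225)),
"side":dict(book=(255,262,405,370),big=(238,248,294,276),small=(270,218,305,238),green=(190,198,235,240))}
for n in B:
    im=cv2.cvtColor(cv2.imread(f'pics/{n}0.png'),cv2.COLOR_BGR2HSV)
    H,S,V=cv2.split(im)
    teal=((H>80)&(H<105)&(S>120)&(V<110)).astype(np.uint8)*255
    blue=((H>100)&(H<130)&(S>70)).astype(np.uint8)*255
    green=((H>45)&(H<80)&(S>120)).astype(np.uint8)*255
    # fill teal
    print(n,'book',rect(n,hull(cv2.morphologyEx(teal,cv2.MORPH_CLOSE,np.ones((3,3))),B[n]['book']),.04))
    for k in('big','small'): print(k,rect(n,hull(cv2.morphologyEx(blue,cv2.MORPH_CLOSE,np.ones((5,5))),B[n][k]),.025))
    print('green',rect(n,hull(green,B[n]['green']),.025))
a=cv2.imread('pics/scene0.png')[180:400,150:440]
cv2.imwrite('pics/crop.png',cv2.resize(a,None,fx=2.7,fy=2.7,interpolation=cv2.INTER_CUBIC))
E
```

```text
scene book (array([ 527.2, -121.5]), array([108.4,  90.1]), 1.6, [[472.0, -78.0], [474.0, -168.0], [583.0, -165.0], [580.0, -75.0]])
big (array([429.5, 118.9]), array([37.5, 53.9]), 56.0, [[397.0, 118.0], [441.0, 88.0], [462.0, 119.0], [418.0, 150.0]])
small (array([514.7, 236.1]), array([24.9, 14.9]), 78.8, [[505.0, 225.0], [520.0, 222.0], [524.0, 247.0], [510.0, 250.0]])
green (array([348.3, 363.2]), array([120.4,  61.1]), 70.8, [[300.0, 316.0], [357.0, 296.0], [397.0, 410.0], [339.0, 430.0]])
side book (array([475.4, -89.9]), array([212.2, 160.1]), 0.7, [[368.0, -11.0], [370.0, -171.0], [582.0, -169.0], [580.0, -9.0]])
big (array([416.9, 124.4]), array([37.4, 85.5]), 54.0, [[371.0, 134.0], [441.0, 84.0], [463.0, 114.0], [393.0, 165.0]])
small (array([513.1, 228.4]), array([55.1, 25.2]), 5.2, [[484.0, 238.0], [487.0, 213.0], [542.0, 218.0], [539.0, 243.0]])
green (array([346.6, 356. ]), array([129.8,  61.9]), 74.8, [[300.0, 301.0], [359.0, 285.0], [394.0, 410.0], [334.0, 427.0]])
```

View pics/crop.png

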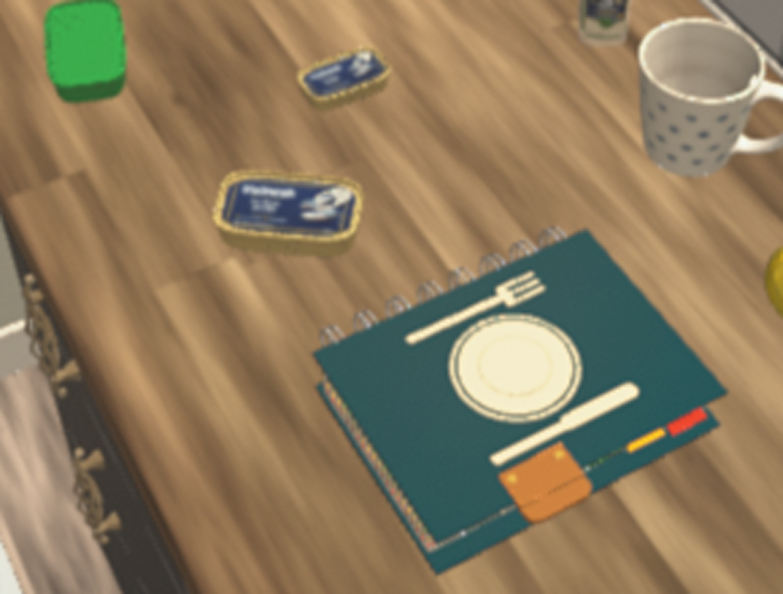

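The crop confirms it: the large blue tin with tan sides is at crop (288,208). The cover corners are at crop (315,352), (587,230), (726,395) and (432,548), and the tab's outer edge runs from (533,522) to (590,492).

```bash
python3 - <<'E'
from h import *
f=lambda p,z:np.round(ray('scene',p[0]/2.7+150,p[1]/2.7+180,z)[:2]*1000).tolist()
print('cover',[f(p,.04) for p in[(315,352),(587,230),(726,395),(432,548)]])
print('tab',[f(p,.04) for p in[(533,522),(590,492)]])
print('tin',[f(p,.025) for p in[(222,172),(362,178),(358,238),(213,222)]])
# tan+blue outline
for n,b in(("scene",(222,232,295,280)),("side",(236,246,296,278))):
    im=cv2.imread(f'pics/{n}0.png'); x0,y0,x1,y1=b
    c=cv2.resize(im[y0:y1,x0:x1],None,fx=5,fy=5); cv2.imwrite(f'pics/t_{n}.png',c)
a=[cv2.imread(f'pics/t_{n}.png') for n in("scene","side")]
h=max(x.shape[0] for x in a); 
cv2.imwrite('pics/t.png',np.hstack([cv2.copyMakeBorder(x,0,h-x.shape[0],0,0,0) for x in a]))
E
```

```text
cover [[370.0, -10.0], [582.0, -8.0], [582.0, -169.0], [366.0, -172.0]]
tab [[427.0, -186.0], [467.0, -186.0]]
tin [[387.0, 182.0], [474.0, 126.0], [445.0, 75.0], [362.0, 139.0]]
```

View pics/t.png

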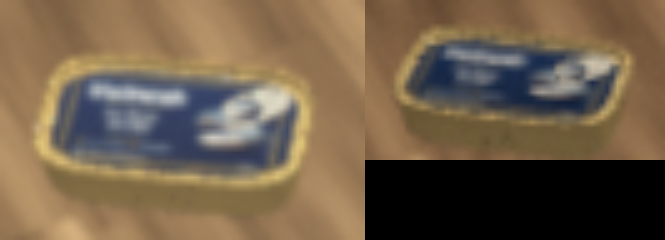

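Book origin is about (475,-6) mm with yaw near 0. The tin is at about (418,130) with its long axis at -33° to world x. The green tin is at about (347,358) and the small one at (513,230). I'll push the tin in +y with half-open fingers set parallel to its long side.

>>> move_arm(motion="-1 0.34 -0.5 -0.55 -0.4;-1 0.34 -0.5 -0.55 -0.4;-1 0.34 -0.5 -0.55 -0.4;-1 0.34 -0.5 -0.55 -0.4;-1 0.34 -0.5 -0.55 -0.4;-1 0.34 -0.5 -0.55 -0.4;-1 0.34 -0.5 -0.55 -0.4;-1 0.34 -0.5 -0.55 -0.4;-1 0.34 -0.5 -0.55 -0.4;-1 0.34 -0.5 -0.55 -0.4")

```text
t: 0.93
tcp_pos: [0.4238, 0.0682, 0.1308]
ee_rot: [0.856, 0.518, -0.0, -0.0]
wrist_force: [0.8, -0.1, -0.1]
finger_gap: 0.0596
gripper_force: 0.0
```

>>> move_arm(motion="-1 0.34 -0.5 -0.55 -0.4;-1 0.34 -0.5 -0.55 -0.4;0 0 0 0 -0.4;0 0 0 0 -0.4")

```text
t: 1.27
tcp_pos: [0.384, 0.0818, 0.111]
ee_rot: [0.879, 0.478, -0.001, -0.0]
wrist_force: [0.2, -0.1, -0.4]
finger_gap: 0.0597
gripper_force: 0.0
```

```bash
python3 - <<'E'
from h import *
s=readout.read_state(); print(s['tcp_pos'],s['joint_positions'],s['finger_gap'])
a=cap('scene','scene1.png')
for nm,p in dict(mug=(405,240),jar=(373,192),can=(335,160),edgeL=(125,190),front=(160,290),small_r=(294,209)).items(): print(nm,np.round(ray('scene',*p)[:2]*1000))
cv2.imwrite('pics/scene1c.png',cv2.resize(cv2.imread('pics/scene1.png')[140:400,130:440],None,fx=2.2,fy=2.2))
E
```

```text
[0.38398131 0.08178457 0.11101024] [ 5.74748880e-02  3.77626296e-01  2.03380137e+00 -3.39618113e-05
  7.31813523e-01  6.32249584e-01] 0.05967299560865024
mug [711.  41.]
jar [737. 199.]
can [722. 341.]
edgeL [253. 476.]
front [227. 160.]
small_r [554. 236.]
```

View pics/scene1c.png

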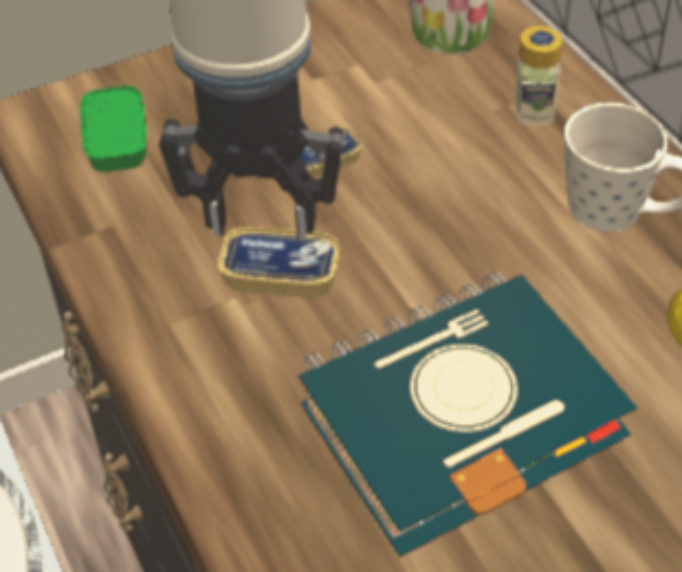

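The fingers at crop (217,215) and (303,215) are level with the tin's long axis, and the tin at crop (280,258) hasn't moved. The way is clear, so I lower behind it.

>>> move_arm(motion="0 0 -1 0 -0.4;0 0 -1 0 -0.4;0 0 -1 0 -0.4;0 0 -1 0 -0.4;0 0 -0.8 0 -0.4;0 0 -0.5 0 -0.4;0 0 0 0 -0.4")

```text
t: 1.9
tcp_pos: [0.3859, 0.0813, 0.0038]
ee_rot: [0.879, 0.477, -0.0, -0.0]
wrist_force: [-0.7, 0.1, 1.2]
finger_gap: 0.0596
gripper_force: 0.0
```

```bash
python3 - <<'E'
from h import *
s=readout.read_state(); print(s['tcp_pos'],s['wrist_force'])
cap('scene','scene2.png'); cap('side','side2.png')
a=cv2.resize(cv2.imread('pics/scene2.png')[190:320,180:330],None,fx=2.6,fy=2.6);b=cv2.resize(cv2.imread('pics/side2.png')[190:320,180:330],None,fx=2.6,fy=2.6)
cv2.imwrite('pics/c2.png',np.hstack([a,b]))
E
```

```text
[0.38585331 0.08133807 0.00384544] [-0.67004054  0.1221815   1.22706498]
```

View pics/c2.png

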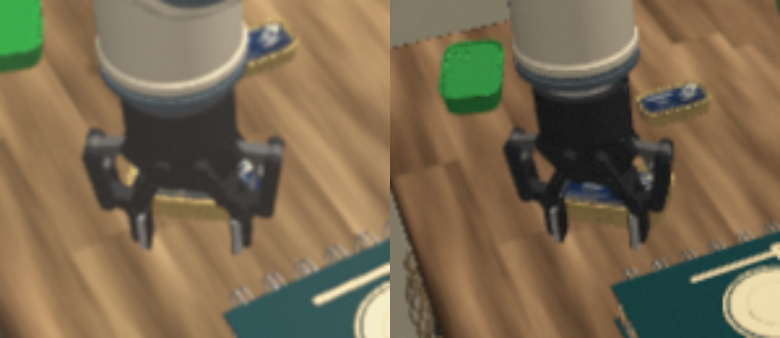

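Both views show the two fingertips on the near (book) side of the tin and clear of the wire. I start a gentle push.

>>> move_arm(motion="0.16 0.25 0 0 -0.4;0.16 0.25 0 0 -0.4;0.16 0.25 0 0 -0.4;0.05 0.3 0 0.33 -0.4;0.05 0.3 0 0.33 -0.4;0.05 0.3 0 0.33 -0.4;0.05 0.3 0 0.33 -0.4;0.05 0.3 0 0.33 -0.4;0.05 0.3 0 0.33 -0.4;0.05 0.3 0 0.33 -0.4")

```text
t: 2.83
tcp_pos: [0.4016, 0.1393, 0.0053]
ee_rot: [0.825, 0.564, -0.0, -0.0]
wrist_force: [0.2, -1.6, 1.1]
finger_gap: 0.0598
gripper_force: 0.8
```

>>> move_arm(motion="0.05 0.3 0 0.33 -0.4;0.05 0.3 0 0.33 -0.4;0.05 0.3 0 0.33 -0.4;0.05 0.3 0 0.33 -0.4;0.05 0.3 0 0.33 -0.4;0.05 0.3 0 0.33 -0.4;0 0.3 0 0.33 -0.4;0 0 0 0 -0.4")

```text
t: 3.5
tcp_pos: [0.4078, 0.1816, 0.0053]
ee_rot: [0.764, 0.645, 0.0, 0.0]
wrist_force: [-0.3, -0.0, -0.2]
finger_gap: 0.0593
gripper_force: 0.0
```

```bash
python3 - <<'E'
from h import *
s=readout.read_state(); print(s['tcp_pos'],s['wrist_force'])
cap('scene','scene3.png'); cap('side','side3.png')
a=cv2.resize(cv2.imread('pics/scene3.png')[160:310,150:330],None,fx=2.2,fy=2.2);b=cv2.resize(cv2.imread('pics/side3.png')[180:330,180:360],None,fx=2.2,fy=2.2)
cv2.imwrite('pics/c3.png',np.hstack([a,b]))
E
```

```text
[0.40780036 0.18163739 0.00528628] [-0.3191358  -0.02182541 -0.17037633]
```

View pics/c3.png

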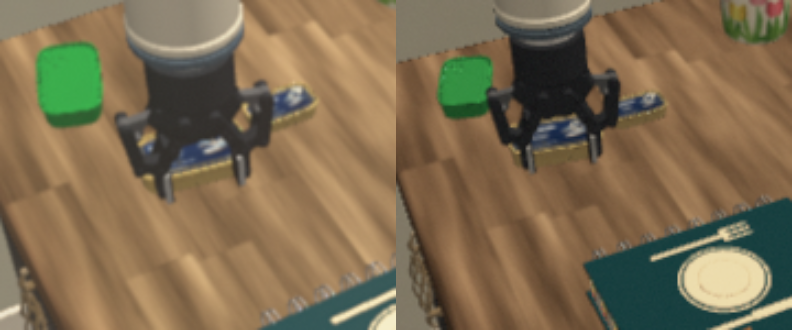

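The tin is now nearly parallel to world x and has moved clear of the old spot; the small tin (left crop (288,105)) is just to its right and the green one (70,85) untouched. I push a bit further and straighten it.

>>> move_arm(motion="0 0.3 0 0.33 -0.4;0 0.3 0 0.33 -0.4;0 0.3 0 0.33 -0.4;0 0.3 0 0.33 -0.4;0 0.2 0 0.2 -0.4;0 0 0 0 -0.4;0 -0.5 0 0 -0.4;0 -0.5 0 0 -0.4;0 0 1 0 -0.4;0 0 1 0 -0.4")

```text
t: 4.43
tcp_pos: [0.4066, 0.1868, 0.045]
ee_rot: [0.722, 0.692, -0.001, -0.001]
wrist_force: [0.1, -0.3, 0.1]
finger_gap: 0.0598
gripper_force: 0.0
```

>>> move_arm(motion="0 -1 1 0 1;0 -1 1 0 1;0 -1 1 0 1;0 -1 1 0 1;0 -1 0.5 0 1;0 -1 0 0 1;0 -1 0 0 1;0 -1 0 0 1;0 -1 0 0 1;0 -1 0 0 1")

```text
t: 5.27
tcp_pos: [0.4067, -0.0133, 0.1352]
ee_rot: [0.722, 0.692, -0.0, -0.0]
wrist_force: [0.5, 0.4, 0.7]
finger_gap: -0.0002
gripper_force: 0.0
```

```bash
python3 - <<'E'
from m import *
s=readout.read_state(); print(s['tcp_pos'],s['ee_rot'],s['finger_gap'])
n='scene'
for n in('scene','side'):
    im=cv2.cvtColor(cap(n,n+'4.png'),cv2.COLOR_RGB2HSV); H,S,V=cv2.split(im)
    blue=((H>100)&(H<130)&(S>70)).astype(np.uint8)*255
    blue=cv2.morphologyEx(blue,cv2.MORPH_CLOSE,np.ones((5,5)))
    cs,_=cv2.findContours(blue,cv2.RETR_EXTERNAL,cv2.CHAIN_APPROX_NONE)
    for c in cs:
        if cv2.contourArea(c)>60:
            r=rect(n,c[:,0,:].astype(float),.025)
            if 300<r[0][0]<600 and 100<r[0][1]<350: print(n,r)
cv2.imwrite('pics/c4.png',cv2.resize(cv2.imread('pics/scene4.png')[120:400,130:440],None,fx=2.1,fy=2.1))
E
```

```text
[ 0.40671192 -0.0132838   0.13519673] [ 7.21584270e-01  6.92326586e-01 -1.45114082e-04 -1.34215197e-04] -0.00020426785894334476
scene (array([418.5, 248.2]), array([37.4, 53.3]), 88.1, [[391.0, 230.0], [445.0, 229.0], [446.0, 266.0], [392.0, 268.0]])
side (array([393.6, 245.2]), array([35.3, 52.5]), 88.8, [[367.0, 228.0], [419.0, 227.0], [420.0, 262.0], [368.0, 263.0]])
```

View pics/c4.png

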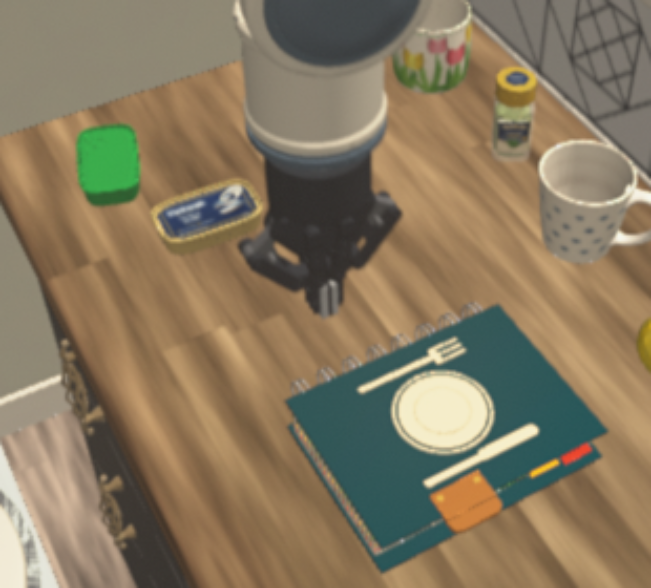

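The tin now lies flat at about (407,247) mm, parallel to x. Its near side at y≈215 is about 38 mm beyond where the tab will land, and the other tins are untouched. Next I go outside the tab with the fingers shut.

>>> move_arm(motion="0.2 -1 0 0.48 1;0.2 -1 0 0 1;0.2 -1 0 0 1;0.2 -1 0 0 1;0.2 -1 0 0 1;0.2 -1 0 0 1;0.2 -1 0 0 1;0.2 -1 0 0 1;0.2 -1 0 0 1;0.1 -1 0 0 1")

```text
t: 6.2
tcp_pos: [0.4451, -0.2125, 0.1351]
ee_rot: [0.707, 0.707, -0.0, -0.0]
wrist_force: [-0.0, 0.4, 0.1]
finger_gap: 0.0002
gripper_force: 0.0
```

>>> move_arm(motion="0 -0.6 0 0 1;0 0 -1 0 1;0 0 -1 0 1;0 0 -1 0 1;0 0 -1 0 1;0 0 -1 0 1;0 0 -0.9 0 1;0 0 0 0 1;0 0 0 0 1")

```text
t: 6.95
tcp_pos: [0.4447, -0.2229, 0.017]
ee_rot: [0.707, 0.708, -0.0, -0.001]
wrist_force: [-0.2, -0.8, 1.0]
finger_gap: -0.0001
gripper_force: 0.0
```

>>> move_arm(motion="0 0.25 0 0 1;0 0.25 0 0 1;0 0.25 0 0 1;0 0.15 0 0 1;0 0.1 0 0 1;0 0 0 0 1;0 0 0 0 1")

```text
t: 7.53
tcp_pos: [0.4457, -0.2033, 0.0174]
ee_rot: [0.706, 0.708, 0.0, 0.0]
wrist_force: [0.2, 0.7, 0.0]
finger_gap: 0.0002
gripper_force: 0.0
```

>>> move_arm(motion="0 0.1 0 0 1;0 0 0 0 1;0 0.1 0 0 1;0 0 0 0 1")

```text
t: 7.87
tcp_pos: [0.4455, -0.1992, 0.0172]
ee_rot: [0.707, 0.708, -0.0, -0.0]
wrist_force: [0.1, 0.6, 0.7]
finger_gap: -0.0003
gripper_force: 0.0
```

>>> move_arm(motion="0 0.1 0 0 1;0 0 0 0 1")

```text
t: 8.03
tcp_pos: [0.4456, -0.1973, 0.0173]
ee_rot: [0.706, 0.708, -0.0, 0.0]
wrist_force: [-0.4, -0.4, -0.1]
finger_gap: 0.0003
gripper_force: 0.4
```

>>> move_arm(motion="0 0.1 0 0 1;0 0 0 0 1")

```text
t: 8.2
tcp_pos: [0.4458, -0.1955, 0.0173]
ee_rot: [0.706, 0.708, -0.0, 0.0]
wrist_force: [-0.6, -2.2, -0.6]
finger_gap: 0.0001
gripper_force: 1.4
```

>>> move_arm(motion="0 0.05 0 0 1;0 0 0 0 1")

```text
t: 8.37
tcp_pos: [0.4458, -0.1946, 0.0173]
ee_rot: [0.706, 0.708, 0.0, 0.0]
wrist_force: [-1.5, -4.3, -0.5]
finger_gap: -0.0
gripper_force: 2.1
```

>>> move_arm(motion="0 0.01 0.1 0 1;0 0.01 0.1 0 1;0 0.01 0.1 0 1;0 0 0 0 1")

```text
t: 8.7
tcp_pos: [0.4457, -0.1938, 0.0237]
ee_rot: [0.707, 0.708, 0.0, 0.0]
wrist_force: [0.1, -3.4, -0.1]
finger_gap: -0.0002
gripper_force: 1.9
```

```bash
python3 - <<'E'
from h import *
cap('side','side5.png');cap('scene','scene5.png')
a=cv2.resize(cv2.imread('pics/scene5.png')[240:400,250:430],None,fx=2.2,fy=2.2);b=cv2.resize(cv2.imread('pics/side5.png')[250:410,240:420],None,fx=2.2,fy=2.2)
cv2.imwrite('pics/c5.png',np.hstack([a,b]))
E
```

```text
(no output)
```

View pics/c5.png

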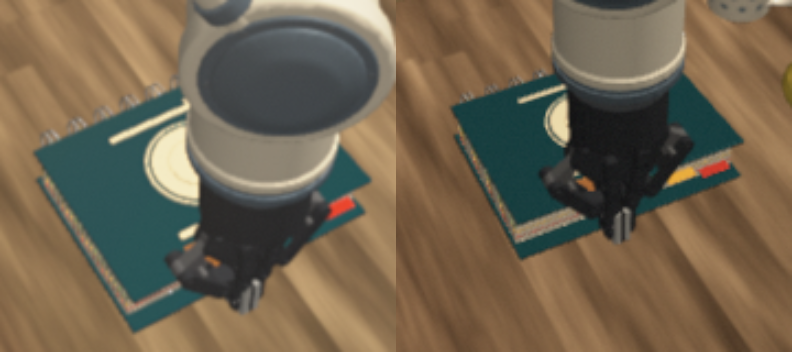

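The cover's near corner rose from scene pixel (310,383) to (309,378) while the back board stayed put, so the friction lift works. I follow the arc slowly.

>>> move_arm(motion="0 0.025 0.16 0 1;0 0.025 0.16 0 1;0 0.03 0.16 0 1;0 0.03 0.16 0 1;0 0.035 0.16 0 1;0 0.035 0.16 0 1;0 0.04 0.16 0 1;0 0.04 0.155 0 1;0 0.045 0.155 0 1;0 0.045 0.155 0 1")

```text
t: 9.63
tcp_pos: [0.4456, -0.1868, 0.0554]
ee_rot: [0.706, 0.708, -0.0, 0.0]
wrist_force: [-0.5, -5.3, 1.1]
finger_gap: 0.0001
gripper_force: 2.4
```

```bash
python3 - <<'E'
from h import *
im=cap('side','side6.png'); o=cv2.imread('pics/side0.png')
# red sticker (back/page tab) and teal bottom corner tracking
for n,f in(('before','side0.png'),('prev','side5.png'),('now','side6.png')):
    h=cv2.cvtColor(cv2.imread('pics/'+f),cv2.COLOR_BGR2HSV); H,S,V=cv2.split(h)
    t=((H>80)&(H<105)&(S>120)&(V<110)); t[:250]=0;t[380:]=0
    ys,xs=np.nonzero(t[:, 255:410]); xs=xs+255
    i=np.argmin(xs); print(n,'area',len(xs),'left',xs[i],ys[i],'bottom',ys.max(),'right',xs.max(),'top',ys.min())
E
```

```text
before area 4839 left 266 300 bottom 367 right 397 top 270
prev area 2947 left 266 299 bottom 366 right 396 top 284
now area 2472 left 266 297 bottom 366 right 395 top 274
```

>>> move_arm(motion="0 0.03 0.155 0 1;0 0.035 0.155 0 1;0 0.04 0.15 0 1;0 0.05 0.15 0 1;0 0.055 0.15 0 1;0 0.06 0.15 0 1;0 0.065 0.145 0 1;0 0.07 0.145 0 1;0 0.075 0.145 0 1;0 0.08 0.14 0 1")

```text
t: 10.52
tcp_pos: [0.4456, -0.1756, 0.085]
ee_rot: [0.706, 0.708, -0.0, 0.0]
wrist_force: [-2.0, -3.7, 1.8]
finger_gap: 0.0001
gripper_force: 2.0
```

```bash
python3 - <<'E'
from h import *
cap('side','side7.png');cap('scene','scene7.png')
a=cv2.resize(cv2.imread('pics/scene7.png')[200:400,240:430],None,fx=2.1,fy=2.1);b=cv2.resize(cv2.imread('pics/side7.png')[210:410,235:425],None,fx=2.1,fy=2.1)
cv2.imwrite('pics/c7.png',np.hstack([a,b]))
E
```

```text
(no output)
```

View pics/c7.png

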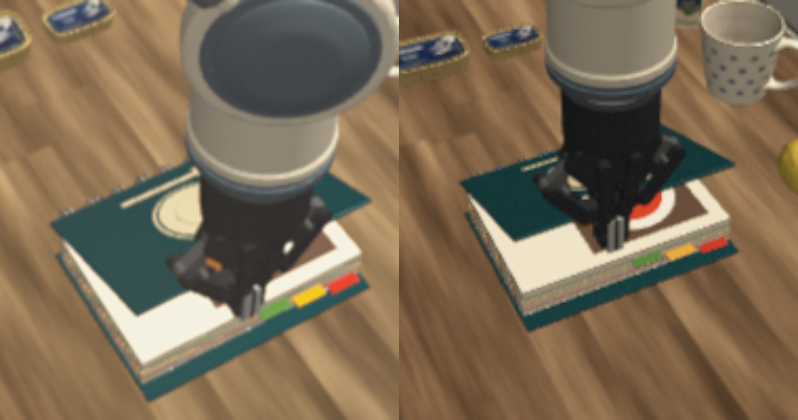

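The cover is up about 22° with the fingertip at scene-crop (250,300) against the tab. The red page art is showing, the book hasn't moved, and both tins are away at top left. I continue along the arc.

>>> move_arm(motion="0 0.16 0.28 0 1;0 0.165 0.275 0 1;0 0.17 0.27 0 1;0 0.18 0.265 0 1;0 0.185 0.26 0 1;0 0.2 0.25 0 1;0 0.21 0.24 0 1;0 0.217 0.235 0 1;0 0.225 0.23 0 1;0 0.235 0.22 0 1")

```text
t: 11.45
tcp_pos: [0.4458, -0.1365, 0.1356]
ee_rot: [0.707, 0.708, 0.0, 0.0]
wrist_force: [0.4, -2.9, 1.4]
finger_gap: -0.0
gripper_force: 1.4
```

```bash
cat > b.py <<'E'
from m import *
import sys
def teal(n,f):
    h=cv2.cvtColor(cv2.imread('pics/'+f),cv2.COLOR_BGR2HSV); H,S,V=cv2.split(h)
    return ((H>80)&(H<105)&(S>120)&(V<110)).astype(np.uint8)
k=sys.argv[1]
for n in('scene','side'):
    cap(n,f'{n}{k}.png'); t=teal(n,f'{n}{k}.png')
    m,l,st,ce=cv2.connectedComponentsWithStats(t)
    print(n,[(st[i].tolist()) for i in range(1,m) if st[i][4]>60])
E
python3 b.py 8; python3 -c "
from h import *;print(readout.read_state()['wrist_force'])"
```

```text
scene [[376, 334, 38, 22, 129]]
side [[290, 326, 106, 41, 602]]
[ 0.53494212 -2.34751737  1.67278901]
```

>>> move_arm(motion="0 0.25 0.21 0 1;0 0.25 0.2 0 1;0 0.26 0.19 0 1;0 0.26 0.19 0 1;0 0.27 0.18 0 1;0 0.28 0.16 0 1;0 0.28 0.15 0 1;0 0.29 0.15 0 1;0 0.29 0.14 0 1;0 0.29 0.13 0 1")

```text
t: 12.38
tcp_pos: [0.4455, -0.0816, 0.1694]
ee_rot: [0.706, 0.708, 0.0, -0.0]
wrist_force: [0.5, -0.2, 0.3]
finger_gap: 0.0004
gripper_force: 0.1
```

>>> move_arm(motion="0 0.3 0.11 0 1;0 0.3 0.1 0 1;0 0.31 0.1 0 1;0 0.31 0.09 0 1;0 0.31 0.08 0 1")

```text
t: 12.8
tcp_pos: [0.4456, -0.051, 0.1789]
ee_rot: [0.706, 0.708, -0.0, -0.0]
wrist_force: [-0.4, -1.3, -0.7]
finger_gap: -0.0001
gripper_force: 0.1
```

>>> move_arm(motion="0 0.2 0.04 0 1;0 0.2 0.03 0 1;0 0.2 0.03 0 1;0 0.2 0.02 0 1;0 0.2 0.02 0 1;0 0.2 0.02 0 1;0 0.2 0 0 1;0 0.2 0 0 1;0 0.2 0 0 1;0 0.2 0 0 1")

```text
t: 13.63
tcp_pos: [0.4456, -0.0113, 0.182]
ee_rot: [0.706, 0.708, -0.0, -0.0]
wrist_force: [-0.5, -0.5, -0.0]
finger_gap: 0.0003
gripper_force: 0.0
```

```bash
python3 b.py 9
```

```text
scene [[378, 334, 36, 21, 111]]
side [[305, 209, 51, 15, 94], [255, 228, 35, 69, 162], [294, 326, 102, 41, 596]]
```

>>> move_arm(motion="0 0.2 0 0 1;0 0.2 0 0 1;0 0.2 0 0 1;0 0.2 0 0 1;0 0.2 0 0 1;0 0.2 0 0 1;0 0 0 0 1;0 0 0 0 1;0 0 0 0 1;0 0 0 0 1")

```text
t: 14.57
tcp_pos: [0.4456, 0.0122, 0.182]
ee_rot: [0.707, 0.708, -0.0, 0.0]
wrist_force: [-0.2, -0.0, -0.3]
finger_gap: 0.0002
gripper_force: 0.0
```

>>> move_arm(motion="0 0 0 0 1;0 0 0 0 1;0 -0.3 0.3 0 1;0 -1 1 0 1;0 -1 1 0 1;0 -1 1 0 1;0 -1 0 0 1;0 -1 0 0 1;0 -1 0 0 1;0 -1 0 0 1")

```text
t: 15.4
tcp_pos: [0.4454, -0.1351, 0.2486]
ee_rot: [0.707, 0.708, 0.0, 0.0]
wrist_force: [0.4, 0.6, -0.4]
finger_gap: -0.0001
gripper_force: 0.0
```

```bash
python3 b.py 10; python3 - <<'E'
from m import *
for n in('scene','side'):
    h=cv2.cvtColor(cv2.imread(f'pics/{n}10.png'),cv2.COLOR_BGR2HSV); H,S,V=cv2.split(h)
    cream=((V>190)&(S<70)).astype(np.uint8)
    print(n,[f"{st.tolist()}" for st in cv2.connectedComponentsWithStats(cream)[2][1:] if st[4]>150])
    bl=cv2.morphologyEx(((H>100)&(H<130)&(S>70)).astype(np.uint8),cv2.MORPH_CLOSE,np.ones((5,5)))
    cs,_=cv2.findContours(bl,cv2.RETR_EXTERNAL,cv2.CHAIN_APPROX_NONE)
    for c in cs:
        if cv2.contourArea(c)>60:
            r=rect(n,c[:,0,:].astype(float),.025)
            if 300<r[0][0]<600 and 100<r[0][1]<350: print('tin',r[:3])
    # cover open corners expected pixels, sample colours
    for x,y in((385,20),(385,140),(565,20),(565,140),(475,84),(345,84),(445,165),(445,185)):
        u,v=proj(n,np.array([x/1000,(y-6)/1000,.004])).round().astype(int); print((x,y),(u,v),cv2.imread(f'pics/{n}10.png')[v,u][::-1],'was',cv2.imread(f'pics/{n}4.png')[v,u][::-1])
E
```

```text
scene [[375, 334, 39, 22, 126]]
side [[243, 266, 25, 43, 68], [293, 326, 103, 41, 596]]
scene ['[340, 0, 88, 36, 1025]', '[264, 13, 47, 28, 595]', '[419, 86, 221, 185, 5130]', '[0, 147, 91, 73, 2016]', '[0, 196, 61, 23, 436]', '[393, 199, 54, 26, 175]', '[0, 205, 68, 105, 2221]', '[233, 232, 179, 141, 9884]', '[331, 290, 51, 41, 791]', '[0, 299, 180, 181, 10073]', '[0, 325, 39, 32, 908]', '[504, 341, 60, 51, 434]', '[524, 390, 14, 26, 199]']
tin (array([421.2, 248.1]), array([35.7, 48. ]), 87.5)
(385, 20) (np.int64(269), np.int64(310)) [238 223 180] was [51 87 88]
(385, 140) (np.int64(242), np.int64(267)) [241 229 188] was [155 123  87]
(565, 20) (np.int64(353), np.int64(273)) [217 199 167] was [52 88 88]
(565, 140) (np.int64(322), np.int64(235)) [66 58 52] was [137 108  76]
(475, 84) (np.int64(296), np.int64(269)) [242 230 189] was [144 115  81]
(345, 84) (np.int64(235), np.int64(294)) [128 100  71] was [131 102  72]
(445, 165) (np.int64(264), np.int64(248)) [142 138 118] was [59 56 55]
(445, 185) (np.int64(260), np.int64(242)) [195 125  65] was [109 106 103]
side ['[366, 103, 274, 183, 4324]', '[34, 148, 91, 47, 1045]', '[28, 180, 67, 48, 984]', '[0, 204, 64, 44, 243]', '[0, 257, 48, 25, 596]', '[268, 273, 124, 76, 3046]', '[322, 288, 44, 31, 463]', '[0, 297, 174, 178, 10612]']
tin (array([409.6, 246. ]), array([37.8, 86. ]), 85.7)
(385, 20) (np.int64(270), np.int64(302)) [236 224 197] was [22 64 63]
(385, 140) (np.int64(252), np.int64(270)) [230 211 166] was [133 100  69]
(565, 20) (np.int64(346), np.int64(278)) [235 223 193] was [19 62 63]
(565, 140) (np.int64(323), np.int64(249)) [230 211 166] was [113  84  57]
(475, 84) (np.int64(298), np.int64(273)) [231 212 167] was [127  96  66]
(345, 84) (np.int64(243), np.int64(290)) [99 72 50] was [106  79  54]
(445, 165) (np.int64(273), np.int64(257)) [81 95 83] was [145 111  77]
(445, 185) (np.int64(270), np.int64(252)) [149  99  58] was [133 101  70]
```

>>> move_arm(motion="0 -0.5 1 0 1;0 0 1 0 1;0 0 0 0 1;0 0 0 0 1;0 0 0 0 1;0 0 0 0 1;0 0 0 0 1;0 0 0 0 1;0 0 0 0 1;0 0 0 0 1")

```text
t: 16.33
tcp_pos: [0.4455, -0.1436, 0.2878]
ee_rot: [0.706, 0.708, -0.0, -0.0]
wrist_force: [-0.2, -0.6, 0.7]
finger_gap: 0.0001
gripper_force: 0.0
```

```bash
python3 - <<'E'
from m import *
for n in('scene','side'):
    im=cap(n,n+'11.png'); hh=cv2.cvtColor(im,cv2.COLOR_RGB2HSV);H,S,V=cv2.split(hh)
    cr=((V>175)&(S<90)&(S>20)&(H<35)).astype(np.uint8); box=(225,225,360,330)
    k=hull(cr,box); print(n,'cream far/left pts at z=.004',np.round(ray(n,*k[np.argmin(k[:,0])],.004)*1000),np.round(ray(n,*k[np.argmin(k[:,1])],.004)*1000))
    o=((H>5)&(H<17)&(S>165)&(V>120)).astype(np.uint8); o[:225]=0;o[275:]=0;o[:,:245]=0;o[:,300:]=0
    ys,xs=np.nonzero(o); print('tab px',len(xs), np.round(ray(n,xs.mean(),ys.mean(),.004)*1000) if len(xs) else '')
    d=cv2.absdiff(im,cv2.cvtColor(cv2.imread(f'pics/{n}10.png'),cv2.COLOR_BGR2RGB))[235:300,230:290]; print('diff',d.mean())
E
```

```text
scene cream far/left pts at z=.004 [376. 157.   4.] [570. 158.   4.]
tab px 98 [444. 173.   4.]
diff 0.41341880341880344
side cream far/left pts at z=.004 [376. 154.   4.] [569. 156.   4.]
tab px 63 [445. 172.   4.]
diff 1.0884615384615384
```

Both views place the cover's far edge at y≈157 and the tab at (445,172) mm on the worktop. The cover lies flat and still, the tin hasn't moved, and the robot is touching nothing.

```bash
python3 -c "
from cell import manip; print(manip.sign_off())"
```

```text
the job is handed in; nothing more can be done
None
```

The job is handed in: the tin was slid about 38 mm clear of where the tab lands, and the cover was then tipped over the spine and lies flat and still on the worktop; the sign-off gave no verdict.

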